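# Press the paint pots shut, light to dark

### The arm

A 6-joint arm with a two-finger parallel gripper is mounted at the origin on the work surface. World frame = base frame: x ahead of the robot, y to its left, z up, the work surface at z = 0. Lengths are in m, angles in rad, forces in N, time in s.
With the tool pointing down it reaches from about 0.35 to 0.975 m from the base axis. Payload 7.1 kg.
Tool frame: the origin (TCP) lies midway between the tips of the shut fingers; the grasp point (between the pads) lies 19 mm behind it; z points along the fingers, y is the line along which they close (so a half turn about z gives the same grasp; the last joint's range is limited). The gripper opens to 88 mm and grips with 3 to 60 N. Pads are 20 mm wide; open, the fingers measure 115 mm over their backs; the gripper's body (75 mm by 178 mm) begins 61 mm behind the grasp point.
Start: joints at [-1.199, 0.423, 1.63, -0, 1.089, -0.019], TCP at [0.238, -0.578, 0.223] pointing down, gripper open.
Joint ranges: [-3, 3], [-0.9, 2.11], [0.09, 2.58], [-1.31, 4.45], [0.11, 2.69], [-2.54, 2.54]. Speed limits (rad/s): [2.39, 2.39, 3.01, 3.14, 3.14, 3.14].

### API

Orientations are given as a unit quaternion [w, x, y, z].
In Python, from station import move_pose, movel, movej, command_gripper, wait, inverse_kinematics, read_camera, camera_info, MotionError, job_done, get_time, get_joint_pos, get_qvel, get_effort, get_tcp_pos, get_ee_rot, get_ft_force, get_ft_torque, get_grip_width, get_finger_force gives the robot as it stands. Calls block until the motion is done:
- move_pose(position, orientation): joint-space move of the TCP to a pose.
- movel(position, frame=None, v=0.15, until_force=None): straight line of the TCP; frame=None keeps the orientation; v is the mean speed in m/s. With until_force (N) it stops when the force on the tool has changed by that much, and returns True; else False.
- movej(angles): joint-space move.
- command_gripper(opening): opening from 0.0 (shut) to 1.0 (fully open); the grip force is fixed at half the most; returns when the fingers have stopped.
- wait(seconds).
- inverse_kinematics(position, orientation): joint angles nearest the present ones, or None.
- read_camera(name): name is "scene" or "top" or "wrist"; returns the picture (384x512x3 uint8, red, green, blue); there is no depth.
- camera_info(name): a dict with "intrinsics" (3x3 intrinsics, pixels), "dist" ([k1, k2, p1, p2, k3] as OpenCV has them; the pictures are not rectified), "T" (4x4, takes a point from camera to world coordinates); the wrist camera has in their place "tool_from_camera" (4x4, takes a point from camera to tool coordinates, whose origin is the TCP and whose axes are the flange's). Camera axes: x right, y up, looking along -z (the intrinsics and any distortion apply to the point x, -y, -z); pixel columns grow to the right and rows downward; lengths in m; the calibration is good to about 2 mm. A picture is of the moment at which its call begins: read the wrist's pose just before it. camera_info takes no time and is no camera call.
A pose or a line that the arm cannot do raises MotionError and nothing moves.
- job_done(): hands the job in; it is judged then, once.
Readings, each from a call of its own:
- get_time(): time.
- get_joint_pos(): joint angles.
- get_qvel(): joint speeds.
- get_effort(): joint torques, N m.
- get_tcp_pos(): TCP position.
- get_ee_rot(): TCP orientation.
- get_ft_force(): force on the tool from outside, world axes, zero at the start.
- get_ft_torque(): the same for the moment, N m.
- get_grip_width(): opening from 0.0 (shut) to 1.0 (fully open).
- get_finger_force(): force on a finger pad.
Only numpy, scipy, OpenCV 4.12 (cv2) and the standard library are available. Lean on these libraries where they do the work, as an engineer would, in place of code of your own. Each camera call takes 0.05 s, during which the arm holds its last target. There are 200 camera calls.

### The job

Close three of the paint pots on the studio trolley by pressing their raised lids straight down until they are fully home, from light to dark so that no dark paint is carried onto a lighter lid: first white, then yellow, then blue. Leave the red pot's lid raised, because it is still in use. Only press: do not pick up, shift or tip any pot, and leave everything else on the table where it is.

Things in the scene. Friction and masses are not known exactly. Their poses are not given: they have to be found in the camera images.
- white_pot: loose round paint pot, 56 mm in diameter, 70 mm tall to its shoulder, grey-white with a white band, about 0.3 kg, standing on the table; origin at the centre of its underside, z up
- white_lid_top (a point): centre of the flat top face of the white pot's white lid (52 mm in diameter, 14 mm thick); 94 mm above the table when fully raised, 84 mm when fully home
- white_lid (a joint): how far the lid has been pressed straight down onto its pot, in m: 0 to 0.002 (raised, loose) at the start, 0.010 fully home against a hard stop. It slides stiffly: about 3 N moves it, and it stays where it is left (no spring)
- yellow_pot: loose round paint pot, 56 mm in diameter, 55 mm tall to its shoulder, grey-white with a yellow band, about 0.3 kg, standing on the table; origin at the centre of its underside, z up
- yellow_lid_top (a point): centre of the flat top face of the yellow pot's yellow lid (52 mm in diameter, 14 mm thick); 79 mm above the table when fully raised, 69 mm when fully home
- yellow_lid (a joint): how far the lid has been pressed straight down onto its pot, in m: 0 to 0.002 (raised, loose) at the start, 0.010 fully home against a hard stop. It slides stiffly: about 3 N moves it, and it stays where it is left (no spring)
- blue_pot: loose round paint pot, 56 mm in diameter, 45 mm tall to its shoulder, grey-white with a blue band, about 0.3 kg, standing on the table; origin at the centre of its underside, z up
- blue_lid_top (a point): centre of the flat top face of the blue pot's blue lid (52 mm in diameter, 14 mm thick); 69 mm above the table when fully raised, 59 mm when fully home
- blue_lid (a joint): how far the lid has been pressed straight down onto its pot, in m: 0 to 0.002 (raised, loose) at the start, 0.010 fully home against a hard stop. It slides stiffly: about 3 N moves it, and it stays where it is left (no spring)
- red_pot: loose round paint pot, 56 mm in diameter, 60 mm tall to its shoulder, grey-white with a red band, about 0.3 kg, standing on the table; origin at the centre of its underside, z up
- red_lid_top (a point): centre of the flat top face of the red pot's red lid (52 mm in diameter, 14 mm thick); 84 mm above the table when fully raised, 74 mm when fully home
- red_lid (a joint): how far the lid has been pressed straight down onto its pot, in m: 0 to 0.002 (raised, loose) at the start, 0.010 fully home against a hard stop. It slides stiffly: about 3 N moves it, and it stays where it is left (no spring)
- medium_bottle: bystander, to be left alone: white jar with a black cap, 48 mm in diameter, 90 mm tall; origin at the centre of its underside
- drink_can: bystander, to be left alone: plain aluminium drink can, 54 mm in diameter, 145 mm tall; origin at the centre of its underside
- brush_cup: bystander, to be left alone: green plastic cup, 76 mm in diameter at the rim, 95 mm tall, with brushes standing in it to about 205 mm; origin at the centre of its underside
- palette: bystander, to be left alone: round wooden palette, 150 mm in diameter, 6 mm thick (dabs of dried paint to 9 mm), lying flat; origin at the centre of its underside
- paint_tube: bystander, to be left alone: green and white paint tube with a black cap, about 115 mm long, 34 mm wide, 16 mm high, lying along its x axis; origin under its middle
- loose_brush: bystander, to be left alone: flat paint brush with a wooden handle, 200 mm long, lying on the table along its own x axis
There are look-alikes about, which are no part of the job. Leave any green or purple look-alike of the white_pot alone.

How it is judged:
By the outcome, as a careful person would: the job done as asked, in the order asked, and still so for the second after the job is handed in, with the robot touching nothing.
It also fails if it takes over 48 s, if anything falls off the work surface, if the arm or the gripper's body presses on something with over 40 N, if the wrist force passes 120 N, or if a joint passes its speed limit or range.

## Working session

There is one attempt and no reset: what is moved stays moved. The work goes in short steps, each a Python script; the robot and the scene stay as the last script left them, time stands still between calls to the robot, and variables do not carry over. Pictures are saved under pics/ and viewed, at most 10 in all, crops included, and the job is handed in when it is done.

```bash
mkdir -p pics; python3 - <<'E'
from station import *
import cv2
for n in("scene","top"):
    im=read_camera(n); cv2.imwrite(f"pics/{n}0.png",im[...,::-1]); i=camera_info(n); print(n,i)
print(get_time(),get_ee_rot())
E
```

```text
scene {'intrinsics': array([[427.93574083,   0.        , 253.56482274],
       [  0.        , 427.93574083, 186.47211961],
       [  0.        ,   0.        ,   1.        ]]), 'dist': array([0.05353079, 0.        , 0.        , 0.        , 0.        ]), 'T': array([[ 0.38086059, -0.60765338,  0.69692365,  1.52603816],
       [ 0.92458237,  0.24243517, -0.29389222, -0.39820494],
       [ 0.0096258 ,  0.75629529,  0.6541596 ,  1.0019347 ],
       [ 0.        ,  0.        ,  0.        ,  1.        ]])}
top {'intrinsics': array([[348.59504179,   0.        , 257.40551191],
       [  0.        , 348.59504179, 191.04086298],
       [  0.        ,   0.        ,   1.        ]]), 'dist': array([-0.09493266,  0.        ,  0.        ,  0.        ,  0.        ]), 'T': array([[ 0.01799178,  0.99513072, -0.09690793,  0.45626148],
       [-0.9995265 ,  0.02032124,  0.0231048 ,  0.01618786],
       [ 0.02496158,  0.09644635,  0.99502514,  0.96731355],
       [ 0.        ,  0.        ,  0.        ,  1.        ]])}
0.1 [-6.66086837e-04  9.80966663e-01  1.94175041e-01 -1.26882474e-04]
```

View pics/top0.png

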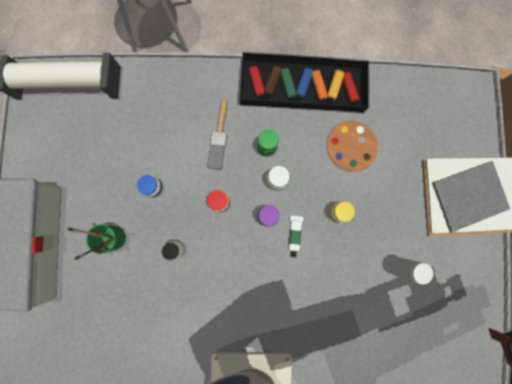

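View pics/scene0.png

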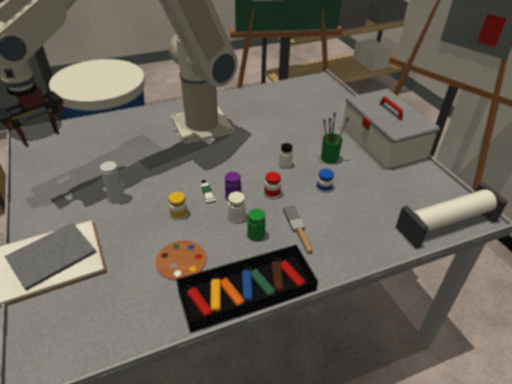

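The top view shows the lids: blue (148,185), red (217,201), white (278,177) and yellow (343,212). Look-alikes are green (268,142) and purple (268,216). The white blob at (423,273) is the drink can: it's tall and plain in the scene view at (111,180). The white pot at top (278,177) appears at scene (236,207) with a white lid, matching the description. Next I'll measure and confirm it in a crop.

```bash
cat > h.py <<'E'
import numpy as np, cv2
from station import *
def ray(n,uv):
    i=camera_info(n); p=cv2.undistortPoints(np.float64([[uv]]),i["intrinsics"],i["dist"])[0,0]
    T=i["T"]; return T[:3,3],T[:3,:3]@[p[0],-p[1],-1]
def onz(n,uv,z):
    o,d=ray(n,uv); return o+d*(z-o[2])/d[2]
def px(n,P):
    i=camera_info(n);T=i["T"]; c=T[:3,:3].T@(np.array(P)-T[:3,3]); c=c*[1,-1,-1]
    return cv2.projectPoints(c[None],np.zeros(3),np.zeros(3),i["intrinsics"],i["dist"])[0][0,0]
def blob(im,name,near,r=16):
    h=cv2.cvtColor(im,cv2.COLOR_RGB2HSV).astype(int); H,S,V=h[...,0],h[...,1],h[...,2]
    m={"white":(S<45)&(V>165),"yellow":(abs(H-25)<9)&(S>110)&(V>90),"blue":(abs(H-110)<14)&(S>110)&(V>70),"red":((H<8)|(H>172))&(S>120)&(V>80)}[name]
    k=np.zeros(m.shape,np.uint8); cv2.circle(k,near,r,1,-1); m=(m*k).astype(np.uint8)
    c=max(cv2.findContours(m,cv2.RETR_EXTERNAL,cv2.CHAIN_APPROX_NONE)[0],key=cv2.contourArea)
    return c
Z=dict(white=.093,yellow=.078,blue=.068,red=.083)
E
python3 - <<'E'
from h import *
near={"top":dict(white=(278,177),yellow=(343,212),blue=(148,185),red=(217,201)),"scene":dict(white=(236,200),yellow=(177,199),blue=(326,175),red=(273,178))}
out=[]
for n in("top","scene"):
    im=read_camera(n); o=im.copy()
    for k in Z:
        c=blob(im,k,near[n][k]); e=cv2.fitEllipse(c)
        x,y,w,hh=cv2.boundingRect(c); 
        print(n,k,"ell",np.round(e[0],1),np.round(e[1],1),"bbox",(x,y,w,hh),"P",np.round(onz(n,e[0],Z[k]),4))
        cv2.drawContours(o,[c],-1,(255,0,255),1)
    if n=="top": cr=[im[120:240,120:370],o[120:240,120:370]]
    else: cr=[o[150:240,150:350]]
    out+=[cv2.resize(a,(800,int(a.shape[0]*800/a.shape[1])),interpolation=cv2.INTER_CUBIC) for a in cr]
v=np.vstack([out[1],out[2]]); v=cv2.resize(v,(600,int(v.shape[0]*.75)))
cv2.imwrite("pics/crop1.png",v[...,::-1])
E
```

```text
top white ell [278.9 175.7] [20.6 21.9] bbox (268, 165, 22, 23) P [ 0.5816 -0.0579  0.093 ]
top yellow ell [343.8 211.2] [18.9 19.3] bbox (334, 202, 20, 20) P [ 0.4951 -0.2285  0.078 ]
top blue ell [146.3 184.6] [18.2 18.5] bbox (137, 175, 19, 20) P [0.5548 0.2848 0.068 ]
top red ell [216.7 199.9] [18.6 19.4] bbox (207, 191, 20, 19) P [0.5176 0.0987 0.083 ]
scene white ell [236.  196.9] [10.  14.9] bbox (229, 192, 16, 11) P [ 0.5837 -0.0603  0.093 ]
scene yellow ell [176.2 197.6] [11.6 16.6] bbox (168, 192, 17, 12) P [ 0.5004 -0.2331  0.078 ]
scene blue ell [326.  173.7] [ 9.5 14.2] bbox (319, 169, 15, 11) P [0.5613 0.2798 0.068 ]
scene red ell [272.7 176.9] [10.4 14.7] bbox (266, 172, 15, 11) P [0.5252 0.0933 0.083 ]
```

View pics/crop1.png

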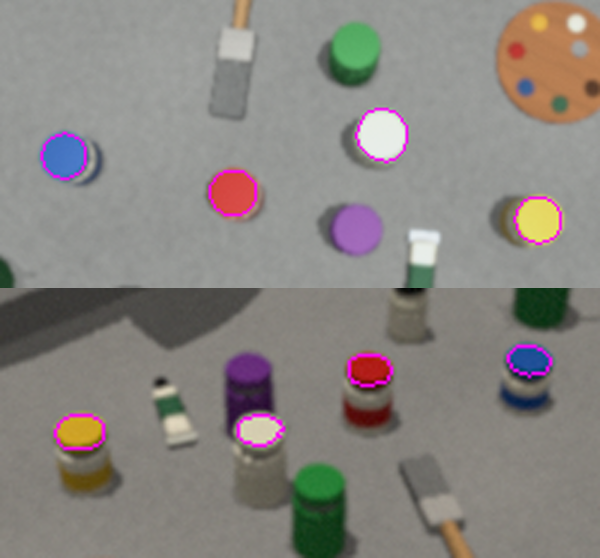

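The masks fit the lids. White is the pot between green and purple, with the tallest grey-white body. The two views agree to about 7 mm, and the scene masks include some lid side. Pressing white first.

```bash
cat >> h.py <<'E'
P=dict(white=(.582,-.0585),yellow=(.496,-.2295),blue=(.5562,.2838))
Q=[0,.70710678,.70710678,0]
def press(k):
    x,y=P[k]; zr=Z[k]+.001; home=zr-.010
    move_pose([x,y,.20],Q)
    movel([x,y,zr+.012],v=.12)
    hit=movel([x,y,home-.006],v=.02,until_force=15)
    print(k,hit,"tcp",np.round(get_tcp_pos(),4),"home",round(home,4),"F",np.round(get_ft_force(),1),"M",np.round(get_ft_torque(),2))
    movel([x,y,.20],v=.15); print("t",get_time())
E
python3 - <<'E'
from h import *
command_gripper(0.0)
p=get_tcp_pos(); movel([p[0],p[1],.27])
press("white")
E
```

```text
white True tcp [ 0.582  -0.0585  0.0843] home 0.084 F [-1.7 -0.3  9.2] M [-0.03  0.26  0.01]
t 7.1417
```

```bash
python3 - <<'E'
from h import *
press("yellow"); press("blue")
p=P["blue"]; move_pose([.40,.0,.30],Q)
movej([-1.199,.423,1.5,0,1.2,-.019])
im=read_camera("top"); s=read_camera("scene")
cv2.imwrite("pics/after.png",np.vstack([cv2.resize(im[120:240,120:370],(600,288)),cv2.resize(s[150:240,150:350],(600,270))])[...,::-1])
near=dict(white=(279,176),yellow=(344,211),blue=(146,185),red=(217,200))
for k in Z:
    e=cv2.fitEllipse(blob(im,k,near[k])); z=Z[k]-(0.009 if k!="red" else 0)
    print(k,np.round(e[0],1),np.round(onz("top",e[0],z),4))
print(get_time(),get_tcp_pos())
E
```

```text
yellow True tcp [ 0.496  -0.2295  0.0693] home 0.069 F [-2.3 -0.2  7.6] M [ 0.07  0.16 -0.04]
t 11.0417
blue True tcp [0.5562 0.2838 0.0593] home 0.059 F [-1.2 -0.2  7.2] M [-0.18  0.24 -0.02]
t 16.1833
white [278.6 176.2] [ 0.5816 -0.0581  0.084 ]
yellow [340.1 211.3] [ 0.4952 -0.221   0.069 ]
blue [147.7 184.5] [0.556  0.2837 0.059 ]
red [216.7 199.9] [0.5176 0.0987 0.083 ]
19.825 [ 0.25373034 -0.61495606  0.27654988]
```

View pics/after.png

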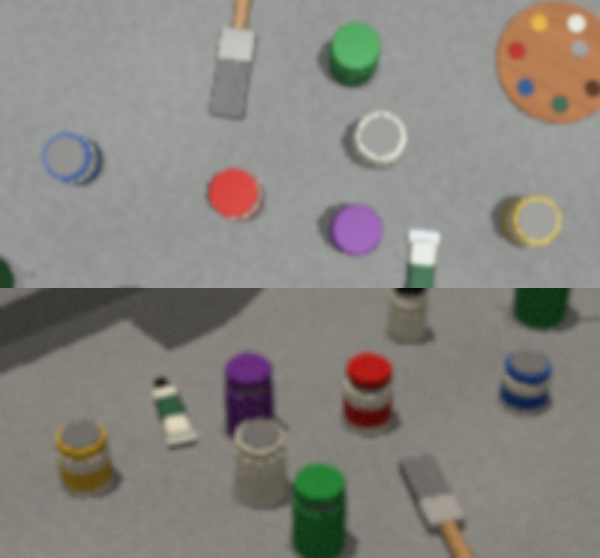

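The after picture shows all pots in place, and red is still full-coloured. The three pressed lids now show a grey disc inside a coloured rim, at top crop (380,138), (535,221) and (68,157). I'll take a close wrist look to understand that before handing in.

```bash
python3 - <<'E'
from h import *
move_pose([.50,-.06,.30],Q)
w=read_camera("wrist"); cv2.imwrite("pics/w1.png",w[...,::-1])
print(get_time(),get_ft_force())
E
```

```text
22.05 [0.19147567 0.17906368 0.38589354]
```

View pics/w1.png

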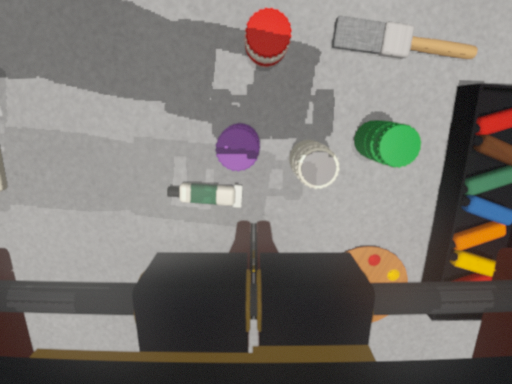

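The wrist view shows the white lid at (318,167) flush and centred, with its pot undisturbed and nothing on the fingers. The grey disc appears the same on all three pressed lids, each of which stopped hard within 0.3 mm of its home height. Handing in.

```bash
python3 -c "
from station import *
print(job_done())"
```

```text
the job is handed in; nothing more can be done
None
```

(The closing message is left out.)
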